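Park the art crate and close the keeper

TASK

Push the tall blue crate, low down at its wooden foot so that it slides and does not tip, into the metal parking dock until it stands fully home against the end stop. Then push the yellow keeper bar shut across the dock's mouth behind it. Do not grip or lift the crate, and leave the other things on the bench where they are.

Things in the scene. Friction and masses are not known exactly. Their poses are not given: they have to be found in the camera images.
- crate: Tall blue crate, plywood battens, dark wooden foot; 0.7 to 1 kg, tips if pushed high. Origin: centre of the foot's underside; z up, x from its front (face to push, robot side) to its back. Foot: x -60 to +60 mm, y -58 to +58, 30 high. The box above it (to 264 high, too wide to grip) spans x -35 to +57, y -56 to +56: at the front the foot sticks out 25 mm as a step. Loose on the bench.
- dock: Fixed aluminium dock, open on its -x side, towards the robot. Origin: on the bench, where the crate's origin is when fully home (x axes alike); x points in, y left. End stop 45 mm high, face at x +60 mm. Side rails 32 high, inner faces at y +-72 from x -22 to +60, flaring to about y +-92 at x -57. No floor plate: the crate slides on the bench.
- keeper (a joint): Angle (rad) of the yellow keeper bar: 0 shut, at its stop, across the mouth; grows as it opens towards the robot, to 2.3. Bar direction in the dock's frame: (-sin q, -cos q). It stays where left (pivot friction 0.12 N m). Bar 14 mm thick, 130 long from the pivot axis, heights 13 to 39. Shut, it clears the foot of a crate that is home by 11 mm; a crate not home blocks it.
- keeper_pivot (a point): Point on the keeper's pivot axis, 26 mm above the bench (half-way up the bar), at x = -78, y = +115 mm in the dock's frame. The pivot hub is 12 mm in radius and 41 mm high, its pin 46 mm high.
- keeper_tip (a point): Free end of the keeper bar, on its centre line, half-way up (26 mm above the bench), 130 mm from the pivot axis.
- cast_red: Bystander: lumpy dark red wax cast, about 85 mm across, 55 mm high; origin at the centre of its underside.
- cast_black: Bystander: lumpy black wax cast, about 85 mm across, 55 mm high; origin at the centre of its underside.
- glue: Bystander: white glue bottle with an orange cap, 52 mm across, 150 mm high; origin at the centre of its underside.
- brush_jar: Bystander: green glass jar, 76 mm across, with three brushes, 180 mm high in all; origin at the centre of its underside.
- paint_jar: Bystander: red paint jar, 64 mm across, 85 mm high; origin at the centre of its underside.
- scraper: Bystander: spatula-like scraper with a black handle, lying flat; origin on its underside near its middle, x along its length.

How it is judged:
By the outcome, as a careful person would: the job done as asked, in the order asked, and still so for the second after the job is handed in, with the robot touching nothing.
It also fails if it takes over 58 s, if anything falls off the work surface, if the arm or the gripper's body presses on something with over 40 N, if the wrist force passes 120 N, or if a joint passes its speed limit or range.

ROBOT

A 6-joint arm with a two-finger parallel gripper is mounted at the origin on the work surface. World frame = base frame: x ahead of the robot, y to its left, z up, the work surface at z = 0. Lengths are in m, angles in rad, forces in N, time in s.
With the tool pointing down it reaches from about 0.225 to 0.875 m from the base axis. Payload 3.4 kg.
Tool frame: the origin (TCP) lies between the finger pads; the fingertips stand 17 mm ahead of it and the grasp point (between the pads) lies 2 mm behind it; y points along the fingers, z is the direction in which the jaws open and shut, and the axes are right-handed (so a half turn about y gives the same grasp; the last joint's range is limited). The gripper opens to 85 mm and grips with 20 to 120 N. Pads are 22 mm wide; open, the fingers measure 114 mm over their backs; the gripper's body (76 mm by 85 mm) begins 54 mm behind the grasp point. The pads swing forward as they close: fully open they stand 13 mm farther back than shut.
Start: joints at [0.987, 0.276, 1.505, -0, 1.361, -0.121], TCP at [0.257, 0.515, 0.215] pointing down, gripper open.
Joint ranges: [-2.89, 2.89], [-0.75, 2.08], [0.22, 2.7], [-1.18, 4.32], [0.11, 2.71], [-2.7, 2.7]. Speed limits (rad/s): [2.57, 2.57, 3.14, 3.14, 3.14, 3.14].

INTERFACE

Orientations are given as a unit quaternion [w, x, y, z].
In Python, from rig import manip, get_image, camera_model, sign_off, spot_in, silhouettes, spot_point gives the robot as it stands.
- The arm moves only by the tool jog_arm, never from a script. Its argument "targets" is a list of rows, each a list of 3 entries, a list of its own where there are three numbers: the finger opening in m, from 0 to 0.0854, then the shift along the world's x, y, z in m, then the turn about the world's z in rad. In form: [[claw, [x, y, z], spin], ...]. A call has 1 to 10 rows; each row shifts and turns the commanded pose from where the row before left it; what a row does not reach is not made up. A row lasts 1/8 s, in which the tool goes at most 62.5 mm and 10.7 degrees, less where a joint would pass 70% of its speed; a pose out of reach is approached as far as the arm can. A call with a gripper value outside its range is refused whole. The fingers move at their own pace and stop on an object; "force" is the grip in N (left out, the last holds). Time passes only in rows, so rows that do not move let the fingers close. It gives the time, the measured TCP pose, the force and the opening at its end, in the units of the state.
- manip.get_state(): the state, without advancing time (a new reading comes with each control period).
- get_image(name): name is "scene" or "side" or "wrist"; returns (picture, depth): 480x640x3 uint8, red, green, blue; 480x640 float32, m along the optical axis (not along the pixel's ray), 0 where there is no reading.
- camera_model(name): a dict with "mtx" (3x3 intrinsics, pixels), "world_from_camera" (4x4, takes a point from camera to world coordinates). Camera axes: x right, y up, looking along -z (the intrinsics and any distortion apply to the point x, -y, -z); pixel columns grow to the right and rows downward; lengths in m; the calibration is good to about 2 mm. A picture is of the moment at which its call begins: read the wrist's pose just before it. camera_model takes no time and is no camera call; for the wrist camera it gives the pose at the moment of the call.
- sign_off(): hands the job in, once; it reports no verdict.
Trained networks look in the newest picture that a camera, given by its name, has taken for a name from the list of things; names that differ only in an ending like _2 or _b are one class to them, and where a whole thing is asked for, a point or a joint stands for the part that bears it (a point fixed in the world has none). Each returns a list of dicts, best first, with "score" (0 to 1); they miss things now and then, are a little off and sometimes report something else, mostly with a low value. They report only what shows in the picture. A call takes as long as a camera call.
- spot_in(name, camera): "position" ([column, row] in pixels, amid what is visible of it).
- silhouettes(name, camera): "mask" (480x640 bool, what is visible of it) and "position" ([column, row] in pixels, amid what is visible of it).
- spot_point(name, camera): "position" ([column, row] in pixels: a listed point, or the origin of a listed thing).
The state is a dict: "clock": time; "qpos": joint angles; "qd": joint speeds; "effort": joint torques, N m; "position": TCP position; "ee_rot": TCP orientation; "contact_force": force on the tool from outside, world axes, zero at the start; "moment": the same for the moment, N m; "width": finger opening in m.
Only numpy, scipy, OpenCV 4.12 (cv2) and the standard library are available. Lean on these libraries where they do the work, as an engineer would, in place of code of your own. Each camera call takes 0.05 s, during which the arm holds its last target.

## Working session

There is one attempt and no reset: what is moved stays moved. The work goes in short steps, Python scripts to look and compute and a tool call to move; the robot and the scene stay as the last step left them, time stands still between calls to the robot, and variables do not carry over. Pictures are saved under pics/ and viewed, and the job is handed in when it is done.

Besides the shell and the picture viewer there is one more tool, called after "Emit:" in YAML: its name, and indented under it one key for each argument. jog_arm: Moves the arm, as the interface text tells. Its arguments: {"type":"object","properties":{"targets":{"type":"array","items":{"type":"array"}},"force":{"type":"number"}},"required":["targets"]}

```bash
mkdir -p pics
cat > h.py <<'E'
import numpy as np, cv2
from rig import manip, get_image, camera_model, sign_off, spot_in, silhouettes, spot_point
def snap(n,f):
    p,d=get_image(n); cv2.imwrite(f'pics/{f}.png',p[:,:,::-1]); np.save(f'pics/{f}_d.npy',d); return p,d
def ray(cm,px):
    K=np.array(cm["mtx"]);T=np.array(cm["world_from_camera"])
    a=(px[0]-K[0,2])/K[0,0]; b=(px[1]-K[1,2])/K[1,1]
    return T[:3,3], T[:3,:3]@np.array([a,-b,-1.])
def atz(cm,px,z):
    o,v=ray(cm,px); return o+v*(z-o[2])/v[2]
def deproj(cm,d):
    K=np.array(cm["mtx"]);T=np.array(cm["world_from_camera"])
    v,u=np.mgrid[:d.shape[0],:d.shape[1]]
    P=np.stack([(u-K[0,2])/K[0,0]*d,-(v-K[1,2])/K[1,1]*d,-d],-1)
    return P@T[:3,:3].T+T[:3,3]
E
python3 - <<'E'
from h import *
for n in ("scene","side","wrist"):
    snap(n,n+"0"); cm=camera_model(n); print(n,{k:(v if k not in("mtx","world_from_camera") else np.round(v,3).tolist()) for k,v in cm.items()})
    if n!="wrist":
        for t in ("crate","dock","keeper_pivot","keeper_tip","cast_red","cast_black","glue","brush_jar","paint_jar","scraper"):
            r=spot_point(t,n)
            z=.026 if 'keeper' in t else 0
            for q in r[:2]: print(t,round(q["score"],2),np.round(q["position"],0),np.round(atz(cm,q["position"],z),3))
print(manip.get_state())
E
```

```text
scene {'mtx': [[506.064, 0.0, 316.518], [0.0, 506.064, 233.261], [0.0, 0.0, 1.0]], 'world_from_camera': [[-0.889, -0.33, 0.318, 0.948], [0.459, -0.656, 0.599, 0.72], [0.011, 0.678, 0.735, 0.979], [0.0, 0.0, 0.0, 1.0]]}
crate 0.58 [346. 282.] [0.535 0.096 0.   ]
keeper_pivot 0.86 [360. 324.] [0.575 0.226 0.026]
keeper_tip 0.72 [414. 313.] [0.453 0.257 0.026]
cast_red 0.77 [273. 249.] [ 0.648 -0.081  0.   ]
cast_black 0.78 [234. 274.] [ 0.768 -0.049  0.   ]
glue 0.72 [324. 374.] [0.696 0.286 0.   ]
glue 0.64 [273. 245.] [ 0.642 -0.093  0.   ]
brush_jar 0.91 [500. 438.] [0.454 0.557 0.   ]
paint_jar 0.59 [271. 137.] [ 0.462 -0.515  0.   ]
scraper 0.65 [295. 135.] [ 0.388 -0.493 -0.   ]
scraper 0.31 [319. 377.] [0.707 0.286 0.   ]
side {'mtx': [[447.444, 0.0, 322.071], [0.0, 447.444, 236.487], [0.0, 0.0, 1.0]], 'world_from_camera': [[-0.983, 0.16, -0.092, 0.468], [-0.185, -0.862, 0.473, 0.547], [-0.004, 0.482, 0.876, 1.067], [0.0, 0.0, 0.0, 1.0]]}
crate 0.62 [332. 280.] [0.533 0.093 0.   ]
keeper_pivot 0.72 [306. 320.] [0.574 0.218 0.026]
keeper_tip 0.65 [354. 343.] [0.452 0.252 0.026]
c
[... 504 characters left out ...]
.0, -0.326, 0.945, 0.374], [0.0, 0.0, 0.0, 1.0]]}
{'clock': 1.15, 'qpos': array([ 9.86984667e-01,  2.75885530e-01,  1.50489791e+00,  3.52974086e-05,
        1.36066441e+00, -1.20951199e-01]), 'qd': array([ 0.00098002, -0.00110924,  0.00044486,  0.00143275,  0.00190987,
       -0.00116355]), 'effort': array([-5.48563264e-05, -4.16665614e+01, -2.46103835e+01, -5.22464052e-04,
        3.87368509e-04, -4.64633865e-05]), 'position': array([0.25673815, 0.51455535, 0.21523711]), 'ee_rot': array([ 0.68830651, -0.68820199,  0.1621853 , -0.16219773]), 'contact_force': array([ 0.93678719, -0.19269328,  0.76200726]), 'moment': array([-0.07805438, -0.02391799,  0.05111309]), 'width': 0.08544658921673987}
```

View pics/scene0.png

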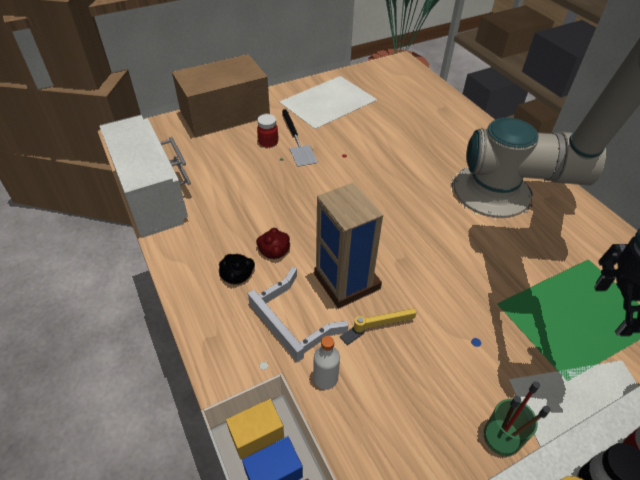

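View pics/side0.png

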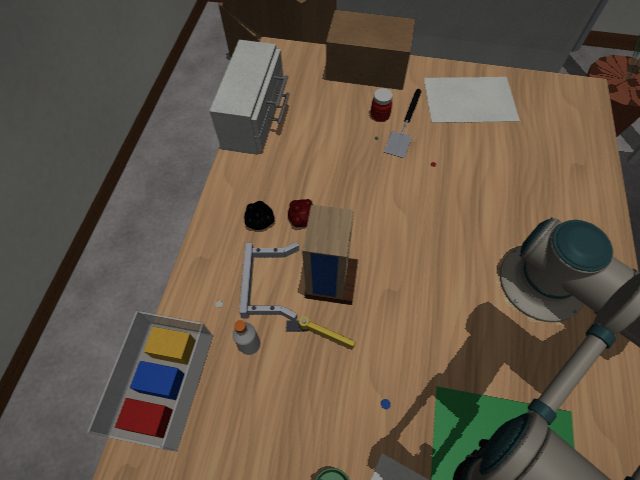

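View pics/wrist0.png

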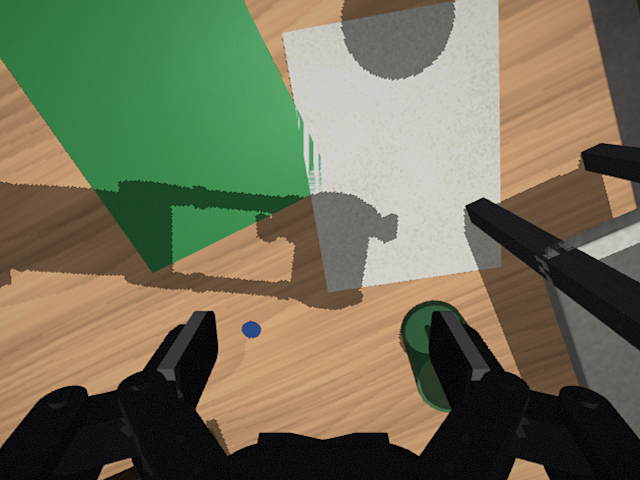

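The views show the crate at scene (347,245), standing just outside the dock mouth. The dock end stop is around (275,320). The keeper is open, with its pivot at (360,324) and tip at (414,313). The glue bottle is at (327,365), beside the left rail. Next I'll measure poses with depth.

Run:
```python
from h import *
for n in ("scene","side"):
    d=np.load(f'pics/{n}0_d.npy'); cm=camera_model(n); P=deproj(cm,d)
    ok=(d>0)
    box=lambda z0,z1,x0,x1,y0,y1: P[ok&(P[...,2]>z0)&(P[...,2]<z1)&(P[...,0]>x0)&(P[...,0]<x1)&(P[...,1]>y0)&(P[...,1]<y1)]
    b=box(-.02,.02,.3,.8,-.4,.4); print(n,"bench z",np.median(b[:,2]))
    t=box(.25,.28,.4,.75,-.1,.3); r=cv2.minAreaRect((t[:,:2]*1000).astype(np.float32)); print("cratetop",len(t),np.median(t[:,2]),r, cv2.boxPoints(r).round().tolist())
    for t,z in (("dock",None),("crate",None),("keeper",None)):
        R=silhouettes(t,n)
        for q in R[:2]:
            m=q["mask"]&ok; p=P[m]; print(t,q["score"],m.sum(),np.percentile(p,[1,99],axis=0).round(3).tolist())
        if R: np.save(f'pics/m_{t}_{n}.npy',R[0]["mask"])
# plot top-down map of heights
    im=np.zeros((600,800,3),np.uint8)
    q=P[ok&(P[...,2]>.010)&(P[...,2]<.3)]
    q=q[np.argsort(q[:,2])]
    for x,y,z in q:
        u=int((.35-y)*1500);v=int((.8-x)*1500)   # x up, y left
        if 0<=u<800 and 0<=v<600: im[v,u]=(255,255,255) if z>.06 else ((0,0,255) if z>.038 else ((0,255,0) if z>.025 else (255,120,0)))
    cv2.imwrite(f'pics/map_{n}.png',im)
```

```text
scene bench z -0.00106927627433262
cratetop 1989 0.26263865088523686 ((544.1317749023438, 95.6944580078125), (93.6774673461914, 116.45697784423828), 1.218963861465454) [[496.0, 153.0], [499.0, 36.0], [592.0, 38.0], [590.0, 155.0]]
keeper 0.96 657 [[0.453, 0.218, 0.013], [0.588, 0.263, 0.042]]
side bench z 0.0001702415833397808
cratetop 2191 0.2639396145594819 ((542.877685546875, 95.04510498046875), (91.93153381347656, 114.87923431396484), 1.768645167350769) [[495.0, 151.0], [499.0, 36.0], [591.0, 39.0], [587.0, 154.0]]
dock 0.8 2262 [[0.457, 0.025, -0.001], [0.759, 0.259, 0.048]]
crate 0.64 4503 [[0.474, 0.04, 0.009], [0.587, 0.153, 0.267]]
keeper 0.67 519 [[0.451, 0.216, -0.002], [0.585, 0.261, 0.043]]
keeper 0.29 4575 [[0.474, 0.039, 0.002], [0.594, 0.153, 0.267]]
```

View pics/map_side.png

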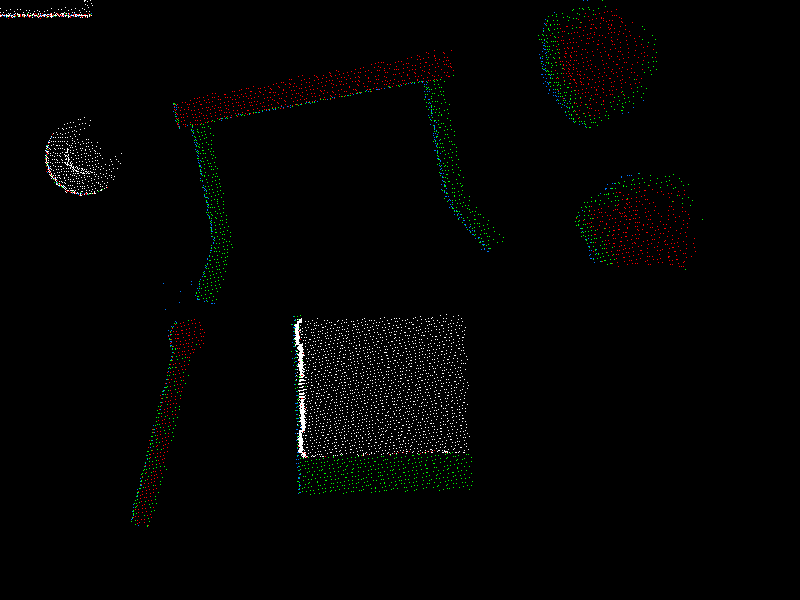

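View pics/map_scene.png

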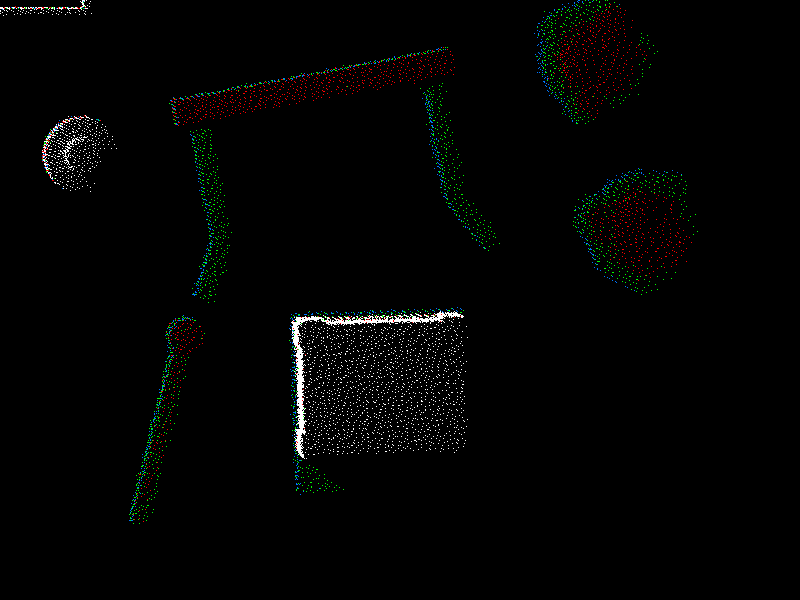

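The maps show the dock yawed about +10° and the crate about +1.5° in world. The keeper is well open, lying clear to the left of the crate. Now I'll fit the dock accurately.

```bash
cat >> h.py <<'E'
from scipy.optimize import least_squares
from scipy.spatial import cKDTree
def todock(D,p):
    p=np.atleast_2d(p)[:,:2]-D[:2]; c,s=np.cos(D[2]),np.sin(D[2]); return np.c_[c*p[:,0]+s*p[:,1],-s*p[:,0]+c*p[:,1]]
def fromdock(D,p):
    c,s=np.cos(D[2]),np.sin(D[2]); p=np.atleast_2d(p); return np.c_[c*p[:,0]-s*p[:,1],s*p[:,0]+c*p[:,1]]+D[:2]
E
python3 - <<'E'
from h import *
for n in ("scene","side"):
    d=np.load(f'pics/{n}0_d.npy'); cm=camera_model(n); P=deproj(cm,d)
    P=P[(d>0)]
    # end stop top
    m=(P[:,2]>.041)&(P[:,2]<.05)&(P[:,0]>.70)&(P[:,0]<.78)&(P[:,1]>.04)&(P[:,1]<.24)
    e=P[m][:,:2]; 
    A=np.c_[np.ones(len(e)),e[:,1]]
    c=np.linalg.lstsq(A,e[:,0],rcond=None)[0]; yaw=-np.arctan(c[1])
    yy=[np.percentile(e[:,1],1),np.percentile(e[:,1],99)]
    R=np.array([[np.cos(yaw),np.sin(yaw)],[-np.sin(yaw),np.cos(yaw)]])
    ed=e@R.T; f=np.percentile(ed,[2,98],axis=0)
    # rails top
    m=(P[:,2]>.029)&(P[:,2]<.035)&(P[:,0]>.6)&(P[:,0]<.74)&(P[:,1]>.0)&(P[:,1]<.24)
    r=P[m][:,:2]@R.T; x0=f[0,0]-.060
    s=r[(r[:,0]>x0-.015)&(r[:,0]<x0+.055)]
    mid=f[:,1].mean()
    L=s[s[:,1]>mid];Q=s[s[:,1]<mid]
    li=np.percentile(L[:,1],[3,97]);ri=np.percentile(Q[:,1],[3,97])
    y0=(li[0]+ri[1])/2
    o=np.array([x0,y0])@R
    print(n,"yaw",yaw,np.degrees(yaw),"stop x",f[:,0],"stop y",f[:,1],"rails",li,ri,"inner gap",li[0]-ri[1],"origin",o)
    D=np.r_[o,yaw]
    print(" crate in dock",todock(D,[.5325,.095])*1000,"pivot",todock(D,[.575,.222])*1000,"exp -78,115", "pivot from dock",fromdock(D,[-.078,.115]))
E
```

```text
scene yaw 0.18414408274293412 10.55067876347794 stop x [0.74691764 0.76426997] stop y [-0.08666947  0.09553786] rails [0.07559163 0.08859785] [-0.08299561 -0.06918085] inner gap 0.14477248158354977 origin [0.67471723 0.12892936]
 crate in dock [[-146.02544696   -7.31502138]] pivot [[-80.98962571 109.75586293]] exp -78,115 pivot from dock [[0.57697885 0.22770289]]
side yaw 0.18425023434587473 10.556760802314987 stop x [0.74538808 0.76296904] stop y [-0.08701918  0.09294877] rails [0.0756918  0.08702932] [-0.08379652 -0.06933781] inner gap 0.14502961470786863 origin [0.67320507 0.12869283]
 crate in dock [[-144.49632843   -7.34403836]] pivot [[-79.44808028 109.71994164]] exp -78,115 pivot from dock [[0.57545621 0.22745599]]
```

Run:
```python
from h import *
from scipy.spatial.transform import Rotation as R
s=manip.get_state(); w,x,y,z=s["ee_rot"]; M=R.from_quat([x,y,z,w]).as_matrix(); print(M.round(3)); a=np.arctan2(M[1,2],M[0,2]); print("jaw axis angle",a, "need spin", 0.184-a,"or",0.184-a+np.pi,.184-a-np.pi)
```

```text
[[ 0.895  0.     0.446]
 [-0.446  0.     0.895]
 [ 0.    -1.     0.   ]]
jaw axis angle 1.1079718769726945 need spin -0.9239718769726946 or 2.2176207766170988 -4.0655645305624875
```

Emit:
jog_arm:
  targets:
    - [0.085,[0.014,-0.0453,0],-0.0924]
    - [0.085,[0.014,-0.0453,0],-0.0924]
    - [0.085,[0.014,-0.0453,0],-0.0924]
    - [0.085,[0.014,-0.0453,0],-0.0924]
    - [0.085,[0.014,-0.0453,0],-0.0924]
    - [0.085,[0.014,-0.0453,0],-0.0924]
    - [0.085,[0.014,-0.0453,0],-0.0924]
    - [0.085,[0.014,-0.0453,0],-0.0924]
    - [0.085,[0.014,-0.0453,0],-0.0924]
    - [0.085,[0.014,-0.0453,0],-0.0924]
  force: 60

```text
clock: 2.7
position: [0.3971, 0.0601, 0.2155]
ee_rot: [0.543, -0.543, 0.452, -0.453]
contact_force: [0.3, -0.2, 0.5]
width: 0.0851
```

Emit:
jog_arm:
  targets:
    - [0.085,[0,0,-0.05],0]
    - [0.085,[0,0,-0.05],0]
    - [0.085,[0,0,-0.05],0]
    - [0.085,[0,0,-0.02],0]
    - [0.085,[0,0,0],0]

```text
clock: 3.32
position: [0.3955, 0.0615, 0.0441]
ee_rot: [-0.543, 0.545, -0.453, 0.451]
contact_force: [-0.3, -0.3, -0.2]
width: 0.0849
```

Run:
```python
from h import *
p,d=snap("side","side1"); cm=camera_model("side"); P=deproj(cm,d)
p,d=snap("wrist","wrist1");cm=camera_model("wrist");P=deproj(cm,d)
m=(d>0)&(d<.25)&(P[...,2]<.1)&(P[...,2]>.008)&(abs(P[...,0]-.3955)<.075)&(abs(P[...,1]-.0615)<.04)
q=P[m]; print(m.sum(), np.percentile(q,[0.5,5,95,99.5],axis=0).round(3).tolist() if len(q) else None)
t=(q[:,:2]-[.3955,.0615])@np.array([.983,.183])
for lo in np.arange(.0,.1,.008):
    k=(q[:,2]>=lo)&(q[:,2]<lo+.008)
    if k.sum()>5: print(round(lo,3),k.sum(),np.percentile(t[k],[1,99]).round(4))
```

```text
4475 [[0.342, 0.044, 0.075], [0.345, 0.048, 0.078], [0.45, 0.082, 0.099], [0.452, 0.082, 0.1]]
0.072 462 [-0.0449  0.0517]
0.08 1361 [-0.052   0.0583]
0.088 1713 [-0.0525  0.0589]
0.096 939 [-0.0524  0.0587]
```

View pics/wrist1.png

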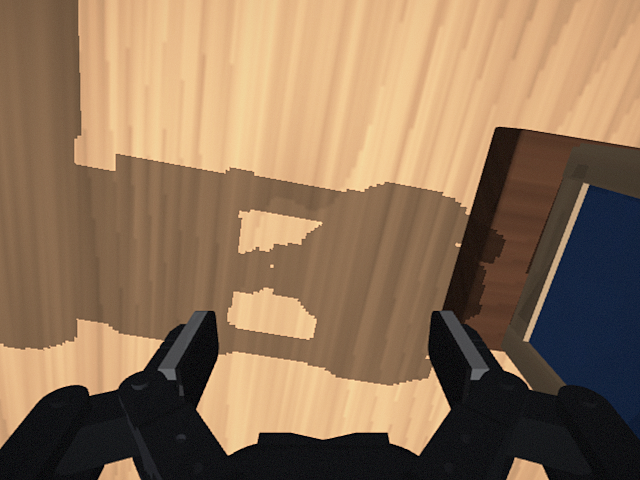

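View pics/side1.png

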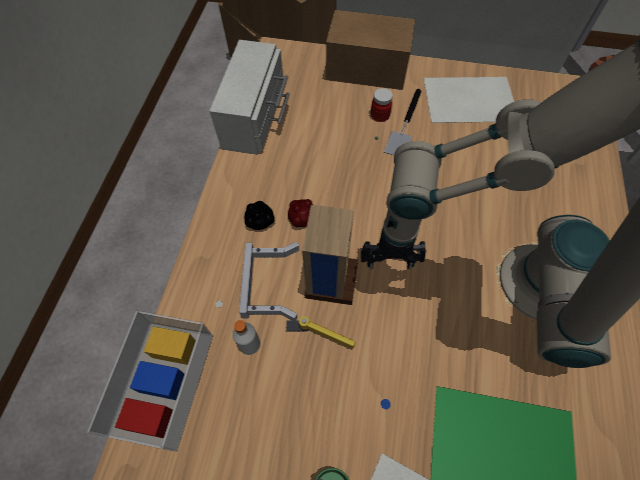

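The wrist view shows the two fingertips at about (205,315) and (440,315), with the crate foot's edge at (490,200). Before going lower I'll check the tip height in depth.

Run:
```python
from h import *
d=np.load('pics/wrist1_d.npy');cm=camera_model("wrist");P=deproj(cm,d); print(manip.get_state()["position"],np.round(cm["world_from_camera"],3).tolist())
for px in [(200,318),(205,330),(210,345),(190,340),(175,365),(150,395),(440,318),(445,340),(460,320),(470,345),(485,385),(455,250),(560,200)]:
    print(px,d[px[1],px[0]].round(3),P[px[1],px[0]].round(3))
```

```text
[0.39755421 0.0615224  0.0458722 ] [[0.983, -0.172, -0.062, 0.383], [0.183, 0.93, 0.32, 0.145], [0.002, -0.326, 0.945, 0.204], [0.0, 0.0, 0.0, 1.0]]
(200, 318) 0.138 [0.352 0.065 0.084]
(205, 330) 0.135 [0.355 0.063 0.087]
(210, 345) 0.141 [0.357 0.054 0.084]
(190, 340) 0.125 [0.353 0.065 0.097]
(175, 365) 0.112 [0.353 0.065 0.111]
(150, 395) 0.099 [0.351 0.066 0.124]
(440, 318) 0.138 [0.439 0.081 0.084]
(445, 340) 0.13 [0.439 0.078 0.093]
(460, 320) 0.2 [0.475 0.053 0.03 ]
(470, 345) 0.123 [0.444 0.082 0.1  ]
(485, 385) 0.103 [0.44  0.082 0.12 ]
(455, 250) 0.218 [0.474 0.082 0.   ]
(560, 200) 0.173 [0.499 0.126 0.035]
```

Run:
```python
from h import *
d=np.load('pics/wrist1_d.npy');cm=camera_model("wrist");P=deproj(cm,d)
for px in [(320,445),(320,470),(260,437),(100,400),(60,400),(130,380),(20,470)]: print(px,d[px[1],px[0]].round(3),P[px[1],px[0]].round(3))
p,ds=snap("scene","scene1"); c2=camera_model("scene"); Q=deproj(c2,ds)
g=Q[(ds>0)&(Q[...,2]>.005)&(Q[...,2]<.14)&(Q[...,0]<.465)&(Q[...,0]>.33)&(Q[...,1]<.13)&(Q[...,1]>0)]
for lo in np.arange(0,.14,.01):
    k=(g[:,2]>=lo)&(g[:,2]<lo+.01); print(round(lo,2),k.sum(), np.percentile(g[k],[1,99],axis=0).round(3).tolist() if k.sum() else '')
cv2.imwrite("pics/crop1.png",cv2.resize(p[180:340,330:530,::-1],(800,640))[:600])
```

```text
(320, 445) 0.086 [0.396 0.073 0.138]
(320, 470) 0.08 [0.396 0.073 0.145]
(260, 437) 0.089 [0.382 0.07  0.136]
(100, 400) 0.104 [0.337 0.058 0.121]
(60, 400) 0.096 [0.33  0.063 0.127]
(130, 380) 0.104 [0.344 0.065 0.119]
(20, 470) 0.078 [0.334 0.063 0.146]
0.0 1 [[0.422, 0.085, 0.007], [0.422, 0.085, 0.007]]
0.01 0 
0.02 0 
0.03 0 
0.04 0 
0.05 0 
0.06 0 
0.07 15 [[0.347, 0.043, 0.073], [0.358, 0.063, 0.079]]
0.08 30 [[0.344, 0.043, 0.081], [0.441, 0.081, 0.09]]
0.09 31 [[0.342, 0.042, 0.091], [0.439, 0.079, 0.1]]
0.1 30 [[0.344, 0.044, 0.1], [0.44, 0.081, 0.11]]
0.11 23 [[0.338, 0.045, 0.11], [0.443, 0.084, 0.12]]
0.12 45 [[0.331, 0.045, 0.12], [0.44, 0.082, 0.129]]
0.13 55 [[0.331, 0.047, 0.13], [0.44, 0.085, 0.14]]
0.14 0
```

View pics/crop1.png

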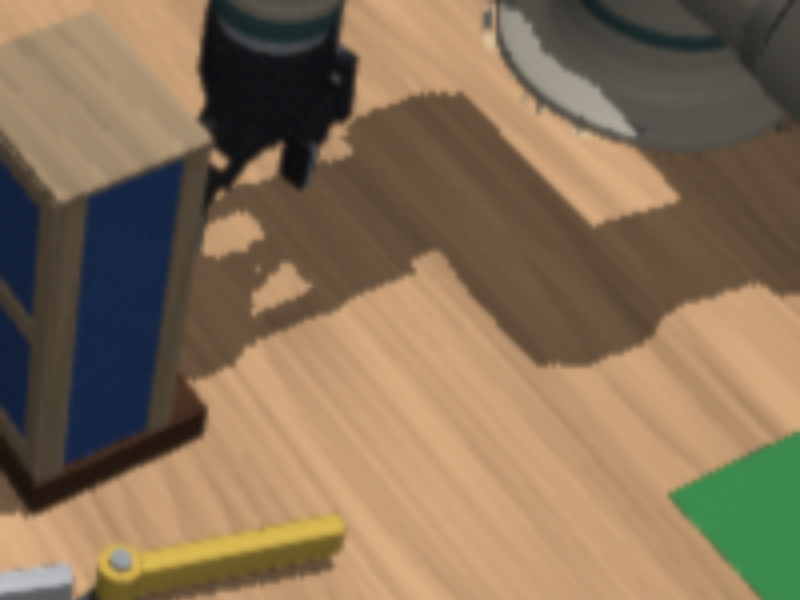

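Both cameras put the fingertips near z≈0.074, while the reported TCP z is 0.046. That disagrees with the tool description. I'll step lower to a height that is safe either way and measure again.

Emit:
jog_arm:
  targets:
    - [0.085,[0,0,-0.014],0]
    - [0.085,[0,0,-0.012],0]
    - [0.085,[0,0,0],0]

```text
clock: 3.85
position: [0.3965, 0.0616, 0.0191]
ee_rot: [-0.544, 0.544, -0.452, 0.452]
contact_force: [-0.5, 0.6, 0.1]
width: 0.085
```

```bash
cat >> h.py <<'E'
def tips(tag):
    s=manip.get_state(); t=s["position"]; print("tcp",t.round(4),"F",s["contact_force"].round(1),"w",s["width"].round(4))
    for n,R in (("wrist",.07),("scene",.06)):
        cm=camera_model(n); p,d=snap(n,tag+n); P=deproj(cm,d)
        m=(d>0)&(P[...,2]>.006)&(P[...,2]<.13)&(abs(P[...,1]-t[1])<.035)&(p.max(-1)<70)
        r=(P[...,0]-t[0])*.983+(P[...,1]-t[1])*.183
        for nm,k in (("lead",m&(r>.03)&(r<.065)),("trail",m&(r<-.03)&(r>-.065))):
            q=P[k]
            if len(q)>10:
                a=np.argsort(q[:,2])[:8]; lo=q[q[:,2]<q[:,2].min()+.02]; rr=r[k][q[:,2]<q[:,2].min()+.02]
                print(n,nm,len(q),"zmin8",q[a][:,2].round(3),"r range",np.percentile(rr,[2,98]).round(4),"y",np.percentile(lo[:,1],[2,98]).round(3))
E
python3 - <<'E'
from h import *
tips("t2")
E
```

```text
Traceback (most recent call last):
  File "h.py", line 23, in tips
    s=manip.get_state(); t=s["position"]; print("tcp",t.round(4),"F",s["contact_force"].round(1),"w",s["width"].round(4))
                                                                                                     ^^^^^^^^^^^^^^^^
AttributeError: 'float' object has no attribute 'round'
```

```bash
sed -i 's/s\["width"\].round(4)/round(s["width"],4)/' h.py
python3 - <<'E'
from h import *
tips("t2")
E
```

```text
tcp [0.3965 0.0616 0.0191] F [-0.5  0.6  0.1] w 0.085
wrist lead 14571 zmin8 [0.048 0.049 0.049 0.049 0.049 0.049 0.049 0.049] r range [0.0433 0.0567] y [0.061 0.081]
wrist trail 15262 zmin8 [0.047 0.048 0.048 0.048 0.048 0.048 0.048 0.048] r range [-0.0541 -0.0409] y [0.044 0.066]
scene lead 57 zmin8 [0.061 0.061 0.066 0.071 0.071 0.09  0.092 0.094] r range [0.0429 0.0451] y [0.078 0.081]
scene trail 174 zmin8 [0.049 0.05  0.05  0.05  0.051 0.051 0.051 0.052] r range [-0.053  -0.0408] y [0.043 0.065]
```

View pics/t2wrist.png

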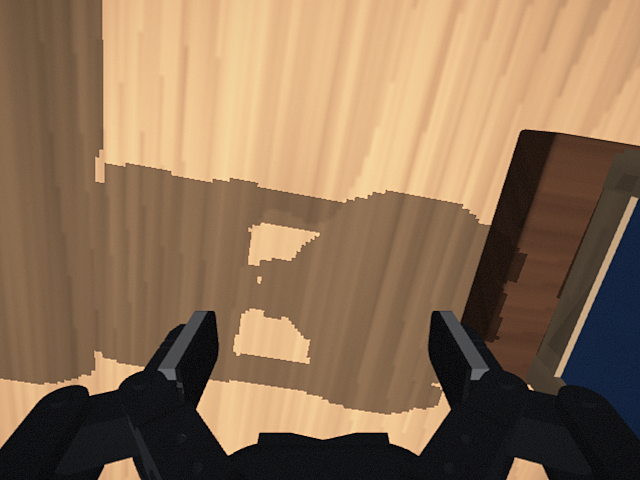

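The lead tip measures z≈0.048 at TCP z 0.019. The wrist and scene cameras agree, so the open tips stand about 29 mm above the reported TCP. I'll use the measured tip height and go down carefully.

Emit:
jog_arm:
  targets:
    - [0.085,[0,0,-0.01],0]
    - [0.085,[0,0,-0.01],0]
    - [0.085,[0,0,0],0]

```text
clock: 4.32
position: [0.3957, 0.0615, -0.0017]
ee_rot: [-0.543, 0.544, -0.453, 0.451]
contact_force: [-0.6, 0.2, -0.4]
width: 0.0849
```

Run:
```python
from h import *
tips("t3")
```

```text
tcp [ 0.3957  0.0615 -0.0017] F [-0.6  0.2 -0.4] w 0.0849
wrist lead 14521 zmin8 [0.027 0.028 0.028 0.028 0.028 0.028 0.028 0.028] r range [0.0434 0.0568] y [0.061 0.081]
wrist trail 15314 zmin8 [0.026 0.027 0.027 0.027 0.027 0.027 0.027 0.027] r range [-0.0539 -0.0409] y [0.044 0.066]
scene lead 89 zmin8 [0.035 0.042 0.043 0.053 0.056 0.062 0.069 0.069] r range [0.0425 0.0459] y [0.079 0.081]
scene trail 202 zmin8 [0.027 0.029 0.029 0.03  0.03  0.032 0.032 0.032] r range [-0.046  -0.0406] y [0.041 0.065]
```

Emit:
jog_arm:
  targets:
    - [0.085,[0,0,-0.008],0]
    - [0.085,[0,0,-0.006],0]
    - [0.085,[0.006,0.001,0],0]
    - [0.085,[0.006,0.001,0],0]
    - [0.085,[0.004,0.001,0],0]
    - [0.085,[0.004,0,0],0]
    - [0.085,[0,0,0],0]

```text
clock: 5.3
position: [0.4168, 0.0646, -0.0148]
ee_rot: [-0.544, 0.544, -0.452, 0.452]
contact_force: [1.1, -0.1, -0.3]
width: 0.0847
```

Emit:
jog_arm:
  targets:
    - [0.085,[0.004,0.001,0],0]
    - [0.085,[0.004,0.001,0],0]
    - [0.085,[0.004,0,0],0]
    - [0.085,[0.003,0.001,0],0]
    - [0.085,[0,0,0],0]

```text
clock: 5.92
position: [0.4296, 0.0674, -0.0151]
ee_rot: [-0.543, 0.545, -0.453, 0.451]
contact_force: [-4.2, -2.0, 0.8]
width: 0.0852
```

```bash
cat >> h.py <<'E'
D=np.array([.674,.1288,.184])
def crate(tag,cams=("side","scene"),save=True):
    out=[]
    for n in cams:
        p,d=snap(n,tag+n); P=deproj(camera_model(n),d)
        m=(d>0)&(P[...,2]>.255)&(P[...,2]<.272)&(P[...,0]>.4)&(P[...,0]<.8)&(P[...,1]>-.05)&(P[...,1]<.3)&(p.max(-1)>85)
        m=cv2.morphologyEx(m.astype(np.uint8),cv2.MORPH_OPEN,np.ones((3,3)))
        t=P[m>0]; (c,(w,h),a)=cv2.minAreaRect((t[:,:2]*1000).astype(np.float32))
        if w>h: w,h,a=h,w,a-90
        a=(a+45)%180-45; a=np.radians(a)
        o=np.array(c)/1000-.011*np.array([np.cos(a),np.sin(a)])
        print(n,"crate",o.round(4),"yaw",round(np.degrees(a),2),"size",round(w,1),round(h,1),"z",np.percentile(t[:,2],[5,95]).round(4),"in dock mm",(todock(D,o)*1000).round(1),"rel yaw",round(np.degrees(a-D[2]),2))
        out.append((o,a))
    s=manip.get_state(); print("t",round(s["clock"],2),"tcp",s["position"].round(4),"indock",(todock(D,s["position"])*1000).round(1),"F",s["contact_force"].round(1),"w",round(s["width"],4))
    return out
E
python3 - <<'E'
from h import *
crate("c4")
E
```

```text
side crate [0.5439 0.0985] yaw 3.32 size 91.9 113.9 z [0.2617 0.2664] in dock mm [[-133.5   -6. ]] rel yaw -7.22
scene crate [0.5442 0.0985] yaw 4.43 size 94.0 117.3 z [0.2605 0.2649] in dock mm [[-133.1   -6. ]] rel yaw -6.11
t 6.03 tcp [ 0.4298  0.0675 -0.0151] indock [[-251.3  -15.6]] F [-4.4  0.2  1.2] w 0.0853
```

Emit:
jog_arm:
  targets:
    - [0.085,[0.004,0.001,0],0]
    - [0.085,[0.004,0,0],0]
    - [0.085,[0.004,0.001,0],0]
    - [0.085,[0.004,0.001,0],0]
    - [0.085,[0.004,0.001,0],0]
    - [0.085,[0.004,0,0],0]
    - [0.085,[0,0,0],0]

```text
clock: 6.9
position: [0.457, 0.0716, -0.0146]
ee_rot: [0.544, -0.543, 0.451, -0.452]
contact_force: [-0.7, -0.4, -1.4]
width: 0.0851
```

Run:
```python
from h import *
crate("c5")
```

```text
side crate [0.5688 0.1061] yaw 7.24 size 90.8 113.9 z [0.2617 0.2663] in dock mm [[-107.5   -3.1]] rel yaw -3.31
scene crate [0.5694 0.1074] yaw 6.97 size 92.4 114.5 z [0.2604 0.265 ] in dock mm [[-106.8   -1.9]] rel yaw -3.57
t 7.0 tcp [ 0.457   0.0717 -0.0145] indock [[-223.8  -16.5]] F [-0.7 -0.1 -0.4] w 0.0849
```

Emit:
jog_arm:
  targets:
    - [0.085,[0.004,0.001,0],0]
    - [0.085,[0.004,0,0],0]
    - [0.085,[0.004,0.001,0],0]
    - [0.085,[0.004,0.001,0],0]
    - [0.085,[0.003,0.001,0],0]
    - [0.085,[0,0,0],0]

```text
clock: 7.75
position: [0.4745, 0.0755, -0.0147]
ee_rot: [-0.544, 0.544, -0.452, 0.452]
contact_force: [-2.7, -1.8, 1.4]
width: 0.0848
```

Run:
```python
from h import *
crate("c6")
```

```text
side crate [0.5855 0.1132] yaw 10.13 size 91.4 112.1 z [0.2617 0.2665] in dock mm [[-89.9   0.8]] rel yaw -0.41
scene crate [0.5853 0.1136] yaw 9.54 size 93.1 114.5 z [0.2604 0.2649] in dock mm [[-90.    1.3]] rel yaw -1.01
t 7.85 tcp [ 0.4745  0.0755 -0.0147] indock [[-205.9  -15.9]] F [-4.1 -0.9  1.6] w 0.085
```

Emit:
jog_arm:
  targets:
    - [0.085,[-0.008,-0.0015,0],0]
    - [0.085,[-0.0015,0.0085,0],0]
    - [0.085,[-0.0015,0.0085,0],0]
    - [0.085,[0.004,0.0007,0],0]
    - [0.085,[0.004,0.0007,0],0]
    - [0.085,[0.005,0.001,0],0]
    - [0.085,[0.005,0.0009,0],0]
    - [0.085,[0.005,0.0009,0],0]
    - [0.085,[0.005,0.0009,0],0]
    - [0.085,[0.005,0.0009,0],0]

```text
clock: 9.1
position: [0.4937, 0.0966, -0.0153]
ee_rot: [-0.542, 0.545, -0.454, 0.45]
contact_force: [-6.8, -1.1, 4.3]
width: 0.0848
```

Run:
```python
from h import *
crate("c7")
```

```text
side crate [0.6076 0.1169] yaw 10.17 size 91.9 114.0 z [0.2617 0.2665] in dock mm [[-67.5   0.5]] rel yaw -0.37
scene crate [0.6096 0.1181] yaw 10.44 size 92.3 115.0 z [0.2605 0.265 ] in dock mm [[-65.3   1.2]] rel yaw -0.1
t 9.2 tcp [ 0.4954  0.0968 -0.0153] indock [[-181.5    1.2]] F [-3.1 -0.4 -0. ] w 0.0851
```

Tracking is straight and centred. About 66 mm remain.

Emit:
jog_arm:
  targets:
    - [0.085,[0.005,0.0009,0],0]
    - [0.085,[0.005,0.0009,0],0]
    - [0.085,[0.005,0.0009,0],0]
    - [0.085,[0.005,0.0009,0],0]
    - [0.085,[0.005,0.001,0],0]
    - [0.085,[0.005,0.0009,0],0]
    - [0.085,[0.005,0.0009,0],0]
    - [0.085,[0.005,0.001,0],0]
    - [0.085,[0.005,0.0009,0],0]
    - [0.085,[0,0,0],0]

```text
clock: 10.45
position: [0.5433, 0.1055, -0.0145]
ee_rot: [0.544, -0.543, 0.451, -0.453]
contact_force: [-1.3, -0.9, -1.3]
width: 0.0851
```

Run:
```python
from h import *
crate("c8")
```

```text
side crate [0.6568 0.1266] yaw 10.13 size 90.7 113.7 z [0.2618 0.2664] in dock mm [[-17.4   1. ]] rel yaw -0.41
scene crate [0.6571 0.1273] yaw 10.7 size 92.5 114.7 z [0.2605 0.2649] in dock mm [[-16.9   1.6]] rel yaw 0.16
t 10.55 tcp [ 0.5433  0.1055 -0.0143] indock [[-132.8    1. ]] F [-0.9 -0.1 -0.7] w 0.0853
```

Emit:
jog_arm:
  targets:
    - [0.085,[0.004,0.0007,0],0]
    - [0.085,[0.004,0.0007,0],0]
    - [0.085,[0.003,0.0006,0],0]
    - [0.085,[0.002,0.0004,0],0]
    - [0.085,[0.0015,0.0003,0],0]
    - [0.085,[0,0,0],0]

```text
clock: 11.3
position: [0.555, 0.1079, -0.0144]
ee_rot: [-0.543, 0.544, -0.452, 0.451]
contact_force: [-5.1, -1.4, 3.1]
width: 0.085
```

Emit:
jog_arm:
  targets:
    - [0.085,[0.0015,0.0003,0],0]
    - [0.085,[0,0,0],0]

```text
clock: 11.55
position: [0.5564, 0.1082, -0.0144]
ee_rot: [-0.543, 0.544, -0.452, 0.451]
contact_force: [-4.8, -0.4, 2.8]
width: 0.0851
```

Emit:
jog_arm:
  targets:
    - [0.085,[0.0015,0.0003,0],0]
    - [0.085,[0,0,0],0]

```text
clock: 11.8
position: [0.5579, 0.1085, -0.0144]
ee_rot: [-0.543, 0.544, -0.452, 0.451]
contact_force: [-5.7, -1.4, 2.8]
width: 0.0846
```

Emit:
jog_arm:
  targets:
    - [0.085,[0.0015,0.0003,0],0]
    - [0.085,[0,0,0],0]

```text
clock: 12.05
position: [0.5594, 0.1088, -0.0144]
ee_rot: [-0.543, 0.544, -0.452, 0.451]
contact_force: [-5.7, -0.9, 2.8]
width: 0.085
```

Emit:
jog_arm:
  targets:
    - [0.085,[0.001,0.0002,0],0]
    - [0.085,[0,0,0],0]

```text
clock: 12.3
position: [0.5597, 0.1089, -0.0143]
ee_rot: [-0.543, 0.545, -0.453, 0.451]
contact_force: [-7.0, -0.6, 4.3]
width: 0.0849
```

Run:
```python
from h import *
crate("c9")
```

```text
side crate [0.6728 0.1298] yaw 10.45 size 91.5 113.1 z [0.2618 0.2664] in dock mm [[-1.   1.1]] rel yaw -0.09
scene crate [0.6739 0.1301] yaw 11.23 size 93.3 114.4 z [0.2604 0.265 ] in dock mm [[0.2 1.3]] rel yaw 0.69
t 12.4 tcp [ 0.5597  0.1089 -0.0143] indock [[-116.     1.3]] F [-6.3 -2.1  4.1] w 0.0851
```

Emit:
jog_arm:
  targets:
    - [0.085,[0.0015,0.0003,0],0]
    - [0.085,[0,0,0],0]

```text
clock: 12.65
position: [0.5596, 0.1089, -0.0144]
ee_rot: [-0.542, 0.546, -0.453, 0.45]
contact_force: [-9.0, -2.0, 6.9]
width: 0.085
```

Emit:
jog_arm:
  targets:
    - [0.085,[0.001,0.0002,0],0]
    - [0.085,[0,0,0],0]

```text
clock: 12.9
position: [0.5596, 0.1089, -0.0144]
ee_rot: [-0.542, 0.546, -0.454, 0.45]
contact_force: [-11.4, -3.0, 9.0]
width: 0.0849
```

The arm stalled at the stop while the force rose to about 11 N, so the crate is home. Now I'll back off, lift and close the fingers, and work out the keeper sweep.

Emit:
jog_arm:
  targets:
    - [0.085,[-0.012,-0.0022,0],0]
    - [0.085,[-0.015,-0.0028,0],0]
    - [0.085,[0,0,0.04],0]
    - [0.03,[0,0,0.05],0]
    - [0,[-0.02,0.02,0],0]
    - [0,[0,0,0],0]
    - [0,[0,0,0],0]
    - [0,[0,0,0],0]

```text
clock: 13.9
position: [0.5176, 0.1242, 0.0747]
ee_rot: [-0.544, 0.544, -0.452, 0.452]
contact_force: [0.5, 0.6, -0.6]
width: -0.0003
```

Run:
```python
from h import *
crate("c10")
s=manip.get_state(); t=s["position"]
# keeper from side & scene depth
for n in("side","scene"):
    cm=camera_model(n); d=np.load(f'pics/c10{n}_d.npy'); p=cv2.imread(f'pics/c10{n}.png')[:,:,::-1].astype(int); P=deproj(cm,d)
    m=(d>0)&(p[...,0]>110)&(p[...,2]<.45*p[...,0])&(p[...,1]>.6*p[...,0])&(P[...,2]>.03)&(P[...,2]<.05)&(P[...,0]>.4)&(P[...,0]<.62)&(P[...,1]>.15)&(P[...,1]<.33)
    q=P[m][:,:2]; pv=fromdock(D,[-.078,.115])[0]
    k=q[np.linalg.norm(q-pv,axis=1)>.03]; v=todock(D,k.mean(0))-[-.078,.115]; v=v[0]; print(n,len(k),"q",np.arctan2(-v[0],-v[1]),"far",np.linalg.norm(k-pv,axis=1).max(),"pivot",pv, "tipz",np.median(P[m][:,2]))
# closed tip height from wrist
cm=camera_model("wrist"); p,d=snap("wrist","w10"); P=deproj(cm,d)
m=(d>0)&(p.max(-1)<70)&(abs(P[...,0]-t[0])<.04)&(abs(P[...,1]-t[1])<.04)&(P[...,2]>t[2]-.03)
z=np.sort(P[m][:,2]); print("closed tip z-tcp",(z[:10]-t[2]).round(3), P[m&(P[...,2]<z[0]+.015)].min(0)-t,P[m&(P[...,2]<z[0]+.015)].max(0)-t)
for qp in [2.5,2.3,2.1,1.9,1.7,1.5,1.3,1.1,.9,.7,.5,.4,.3,.25,.2,.15]:
    print(qp,fromdock(D,[-.078-.102*np.sin(qp),.115-.102*np.cos(qp)])[0].round(4))
```

```text
side crate [0.6729 0.1299] yaw 10.28 size 91.3 113.7 z [0.2618 0.2664] in dock mm [[-0.8  1.3]] rel yaw -0.26
scene crate [0.6741 0.1307] yaw 10.36 size 92.7 115.2 z [0.2605 0.2651] in dock mm [[0.4 1.8]] rel yaw -0.18
t 14.0 tcp [0.5175 0.1242 0.0747] indock [[-154.7   24.2]] F [ 0.   0.2 -0.2] w -0.0002
side 238 q 1.9715772092850457 far 0.12892740078275933 pivot [0.57627586 0.22758761] tipz 0.038909035715889884
scene 269 q 2.0065172294734266 far 0.12763082201583403 pivot [0.57627586 0.22758761] tipz 0.037256343812095916
closed tip z-tcp [0.018 0.019 0.019 0.019 0.019 0.019 0.019 0.019 0.019 0.02 ] [-0.01312498  0.00443124  0.01849024] [0.01315564 0.01249726 0.03348388]
2.5 [0.5013 0.2968]
2.3 [0.4891 0.2805]
2.1 [0.4803 0.2621]
1.9 [0.4753 0.2423]
1.7 [0.4744 0.222 ]
1.5 [0.4776 0.2019]
1.3 [0.4846 0.1828]
1.1 [0.4954 0.1655]
0.9 [0.5093 0.1506]
0.7 [0.5259 0.1389]
0.5 [0.5446 0.1306]
0.4 [0.5544 0.128 ]
0.3 [0.5645 0.1263]
0.25 [0.5695 0.1258]
0.2 [0.5746 0.1256]
0.15 [0.5797 0.1256]
```

View pics/w10.png

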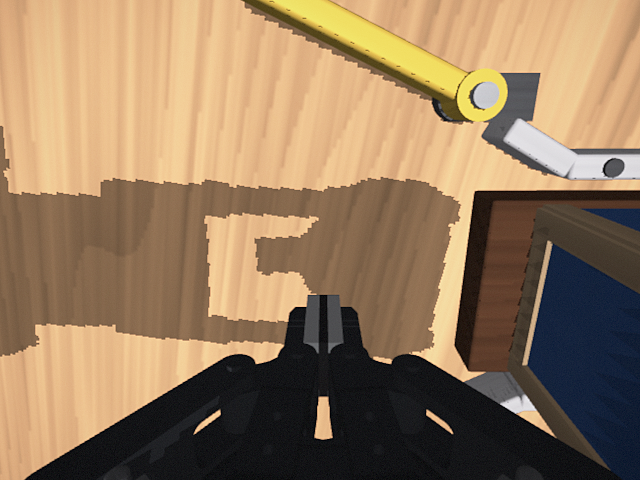

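View pics/c10scene.png

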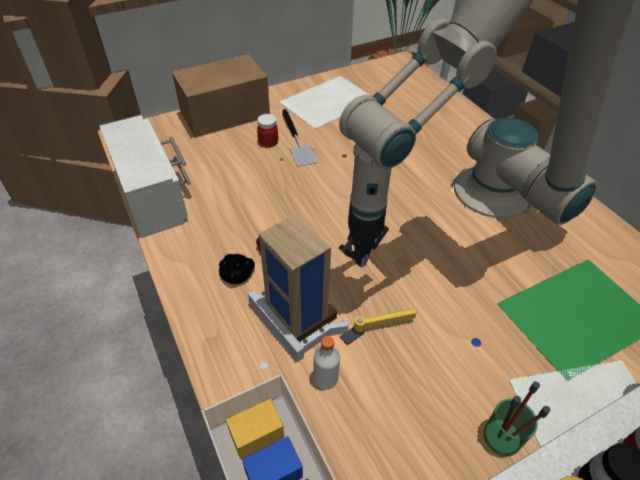

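The crate is home. The keeper reads q≈1.99, with the tip radius matching the given 130 mm. The closed tips are 18 mm above the TCP. I'll move over the left side of the bar and descend.

Emit:
jog_arm:
  targets:
    - [0,[-0.004,0.043,0],0]
    - [0,[-0.004,0.043,0],0]
    - [0,[-0.004,0.043,0],0]
    - [0,[-0.004,0.0435,0],0]
    - [0,[0,0,-0.03],0]
    - [0,[0,0,-0.03],0]
    - [0,[0,0,-0.014],0]
    - [0,[0,0,0],0]

```text
clock: 15.05
position: [0.5008, 0.2967, 0.0003]
ee_rot: [-0.543, 0.544, -0.452, 0.452]
contact_force: [-0.5, -0.5, -0.4]
width: 0.0
```

Run:
```python
from h import *
s=manip.get_state(); t=s["position"]; print(t,s["contact_force"])
cm=camera_model("wrist"); p,d=snap("wrist","w11"); P=deproj(cm,d)
m=(d>0)&(p.max(-1)<70)&(abs(P[...,0]-t[0])<.03)&(abs(P[...,1]-t[1])<.03)&(P[...,2]>.006)
z=np.sort(P[m][:,2]); print(z[:8].round(3))
```

```text
[5.00778606e-01 2.96665358e-01 2.59843991e-04] [-0.48450725 -0.46497145 -0.37762222]
[0.019 0.019 0.019 0.019 0.019 0.019 0.019 0.019]
```

View pics/w11.png

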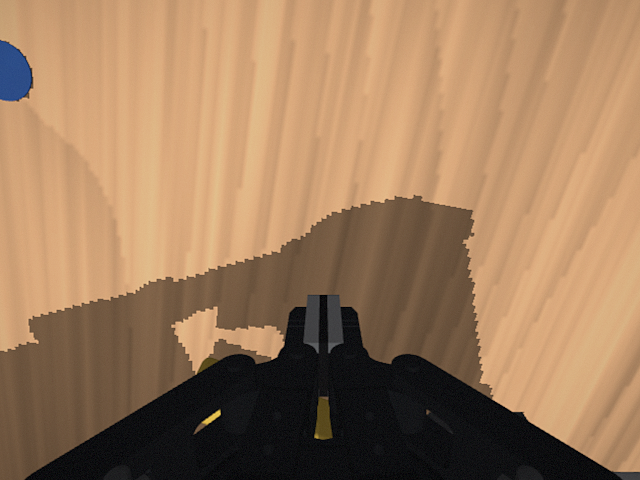

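The closed tips are at z≈0.019, on the left of the bar; its yellow shows behind the fingers at (322,415). Starting the sweep.

Emit:
jog_arm:
  targets:
    - [0,[-0.006,-0.008,0],0]
    - [0,[-0.006,-0.0083,0],0]
    - [0,[-0.0044,-0.0092,0],0]
    - [0,[-0.0044,-0.0092,0],0]
    - [0,[-0.0025,-0.0099,0],0]
    - [0,[-0.0025,-0.0099,0],0]
    - [0,[-0.0005,-0.0101,0],0]
    - [0,[-0.0004,-0.0102,0],0]
    - [0,[0.0016,-0.01,0],0]
    - [0,[0.0016,-0.0101,0],0]

```text
clock: 16.35
position: [0.4778, 0.2016, 0.0012]
ee_rot: [0.544, -0.544, 0.452, -0.452]
contact_force: [-0.0, 2.0, 0.7]
width: 0.0002
```

Emit:
jog_arm:
  targets:
    - [0,[0.0035,-0.0095,0],0]
    - [0,[0.0035,-0.0096,0],0]
    - [0,[0.0054,-0.0086,0],0]
    - [0,[0.0054,-0.0087,0],0]
    - [0,[0.007,-0.0074,0],0]
    - [0,[0.0069,-0.0075,0],0]
    - [0,[0.0083,-0.0058,0],0]
    - [0,[0.0083,-0.0059,0],0]
    - [0,[0,0,0],0]

```text
clock: 17.48
position: [0.5272, 0.1386, 0.0012]
ee_rot: [0.544, -0.544, 0.452, -0.452]
contact_force: [0.3, 0.0, 0.3]
width: 0.0001
```

```bash
cat >> h.py <<'E'
def keeper(tag):
    for n in("side","scene"):
        cm=camera_model(n); d=np.load(f'pics/{tag}{n}_d.npy'); p=cv2.imread(f'pics/{tag}{n}.png')[:,:,::-1].astype(int); P=deproj(cm,d)
        m=(d>0)&(p[...,0]>70)&(p[...,2]<.45*p[...,0])&(p[...,1]>.6*p[...,0])&(P[...,2]>.033)&(P[...,2]<.045)&(P[...,0]>.4)&(P[...,0]<.65)&(P[...,1]>.05)&(P[...,1]<.33)
        q=P[m][:,:2]; k=todock(D,q)-[-.078,.115]; r=np.linalg.norm(k,axis=1); k=k[(r>.03)&(r<.14)]
        if len(k)<8: print(n,"few",len(k)); continue
        v=k.mean(0); print(n,len(k),"q",np.arctan2(-v[0],-v[1]).round(3),"far",np.linalg.norm(k,axis=1).max().round(3),"dock x range",(np.percentile(k[:,0],[2,98])-.078).round(4),"minY",(k[:,1].min()+.115).round(4))
E
python3 - <<'E'
from h import *
crate("c12"); keeper("c12")
E
```

```text
side crate [0.6733 0.1295] yaw 10.26 size 91.5 113.3 z [0.2618 0.2664] in dock mm [[-0.6  0.8]] rel yaw -0.28
scene crate [0.6738 0.1299] yaw 10.94 size 93.5 115.5 z [0.2605 0.2649] in dock mm [[0.1 1.1]] rel yaw 0.4
t 17.57 tcp [0.5263 0.139  0.0012] indock [[-143.3   37. ]] F [-0.4  0.4 -0.3] w -0.0003
side 119 q 0.461 far 0.092 dock x range [-0.1204 -0.09  ] minY 0.0351
scene 162 q 0.442 far 0.104 dock x range [-0.1215 -0.0879] minY 0.0198
```

View pics/c12scene.png

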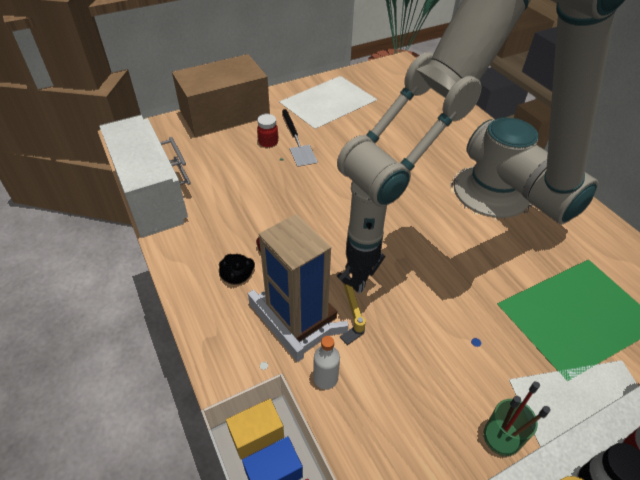

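Emit:
jog_arm:
  targets:
    - [0,[0.0093,-0.0041,0],0]
    - [0,[0.0094,-0.0042,0],0]
    - [0,[0.0098,-0.0026,0],0]
    - [0,[0.0051,-0.0009,0],0]
    - [0,[0.003,-0.0004,0],0]
    - [0,[0.002,-0.0002,0],0]
    - [0,[0.0015,0,0],0]
    - [0,[0,0,0],0]

```text
clock: 18.58
position: [0.5662, 0.1269, 0.0012]
ee_rot: [0.544, -0.544, 0.452, -0.452]
contact_force: [-0.2, 1.0, -1.4]
width: 0.0004
```

Run:
```python
from h import *
crate("c13"); keeper("c13")
```

```text
side crate [0.6734 0.1298] yaw 9.76 size 91.4 113.4 z [0.2617 0.2664] in dock mm [[-0.4  1.1]] rel yaw -0.79
scene crate [0.6737 0.1294] yaw 10.58 size 92.9 114.8 z [0.2605 0.2648] in dock mm [[-0.1  0.6]] rel yaw 0.04
t 18.68 tcp [0.5662 0.1268 0.0012] indock [[-106.4   17.8]] F [-0.8  0.7 -0.9] w -0.0001
side 142 q 0.08 far 0.098 dock x range [-0.0895 -0.0753] minY 0.0173
scene 186 q 0.053 far 0.112 dock x range [-0.0897 -0.0736] minY 0.0034
```

Push the last few millimetres in small steps along dock x until it stalls at the stop.

Emit:
jog_arm:
  targets:
    - [0,[0.002,0.0002,0],0]
    - [0,[0.002,0.0002,0],0]
    - [0,[0,0,0],0]

```text
clock: 19.05
position: [0.5705, 0.1272, 0.0012]
ee_rot: [0.544, -0.544, 0.452, -0.452]
contact_force: [0.5, 0.5, -0.2]
width: -0.0001
```

Emit:
jog_arm:
  targets:
    - [0,[0.0015,0.0003,0],0]
    - [0,[0,0,0],0]

```text
clock: 19.3
position: [0.5719, 0.1275, 0.0013]
ee_rot: [0.544, -0.544, 0.452, -0.452]
contact_force: [-0.9, -2.1, 0.1]
width: 0.0001
```

Emit:
jog_arm:
  targets:
    - [0,[0.0015,0.0003,0],0]
    - [0,[0,0,0],0]

```text
clock: 19.55
position: [0.5733, 0.1278, 0.0013]
ee_rot: [0.544, -0.544, 0.452, -0.452]
contact_force: [-0.1, -1.0, 0.3]
width: -0.0002
```

Emit:
jog_arm:
  targets:
    - [0,[0.0015,0.0003,0],0]
    - [0,[0,0,0],0]

```text
clock: 19.8
position: [0.574, 0.128, 0.0012]
ee_rot: [-0.543, 0.544, -0.452, 0.452]
contact_force: [-3.5, -0.9, 1.6]
width: 0.0001
```

Emit:
jog_arm:
  targets:
    - [0,[0.0015,0.0003,0],0]
    - [0,[0,0,0],0]

```text
clock: 20.05
position: [0.574, 0.128, 0.0011]
ee_rot: [-0.543, 0.545, -0.453, 0.451]
contact_force: [-5.3, -1.9, 3.5]
width: -0.0
```

Emit:
jog_arm:
  targets:
    - [0,[0.0015,0.0003,0],0]
    - [0,[0,0,0],0]

```text
clock: 20.3
position: [0.574, 0.128, 0.0011]
ee_rot: [-0.542, 0.546, -0.453, 0.45]
contact_force: [-8.5, -3.1, 6.3]
width: 0.0002
```

Run:
```python
from h import *
crate("c14"); keeper("c14")
```

```text
side crate [0.6733 0.1298] yaw 9.92 size 90.6 113.2 z [0.2617 0.2663] in dock mm [[-0.5  1.1]] rel yaw -0.62
scene crate [0.6735 0.1301] yaw 11.15 size 92.6 115.1 z [0.2605 0.265 ] in dock mm [[-0.2  1.4]] rel yaw 0.61
t 20.4 tcp [0.574 0.128 0.001] indock [[-98.5  17.5]] F [-8.2 -3.7  6.2] w -0.0001
side 148 q 0.003 far 0.102 dock x range [-0.0849 -0.0719] minY 0.0134
scene 171 q -0.018 far 0.107 dock x range [-0.0839 -0.0708] minY 0.0076
```

The keeper is at its stop: q≈0, and the tool stalled as the force rose. Retreat straight back, then up, and do a final look.

Emit:
jog_arm:
  targets:
    - [0,[-0.008,-0.0015,0],0]
    - [0,[-0.02,-0.004,0],0]
    - [0,[-0.03,-0.006,0],0]
    - [0,[-0.02,-0.01,0.04],0]
    - [0,[-0.04,-0.03,0.04],0]
    - [0,[-0.04,-0.04,0.04],0]
    - [0,[-0.03,-0.04,0.02],0]
    - [0,[0,0,0],0]
    - [0,[0,0,0],0]

```text
clock: 21.52
position: [0.3957, 0.0021, 0.1366]
ee_rot: [0.544, -0.543, 0.451, -0.453]
contact_force: [0.6, -0.0, 0.5]
width: 0.0004
```

Run:
```python
from h import *
crate("c15"); keeper("c15")
for n in("side","scene"):
  cm=camera_model(n)
  for t in ("keeper_tip","glue","cast_red","cast_black","paint_jar","scraper"):
    r=spot_point(t,n)
    if r: 
        w=atz(cm,r[0]["position"],.026 if 'keeper' in t else 0); print(n,t,round(r[0]["score"],2),w.round(3),(todock(D,w)*1000).round() if 'keep' in t else '')
```

```text
side crate [0.6729 0.1297] yaw 10.64 size 91.2 113.9 z [0.2618 0.2665] in dock mm [[-0.9  1.1]] rel yaw 0.1
scene crate [0.6738 0.13  ] yaw 10.29 size 93.1 114.6 z [0.2605 0.265 ] in dock mm [[0.  1.2]] rel yaw -0.25
t 21.62 tcp [0.3953 0.0026 0.1359] indock [[-297.1  -73.1]] F [-0.1  0.5  0.3] w 0.0002
side 212 q 0.006 far 0.13 dock x range [-0.0849 -0.0719] minY -0.0149
scene 186 q -0.013 far 0.115 dock x range [-0.084  -0.0703] minY 0.0003
side keeper_tip 0.55 [0.6   0.098 0.026] [[-78. -17.]]
side glue 0.94 [0.703 0.296 0.   ] 
side cast_red 0.62 [ 0.649 -0.081  0.   ] 
side cast_black 0.67 [ 0.761 -0.052  0.   ] 
side paint_jar 0.55 [ 0.486 -0.499  0.   ] 
side scraper 0.76 [ 0.388 -0.484  0.   ] 
scene keeper_tip 0.72 [0.6   0.09  0.026] [[-80. -25.]]
scene glue 0.97 [0.692 0.292 0.   ] 
scene cast_red 0.19 [0.448 0.56  0.   ] 
scene cast_black 0.92 [ 0.765 -0.045  0.   ] 
scene paint_jar 0.83 [ 0.481 -0.5    0.   ] 
scene scraper 0.85 [ 0.392 -0.491  0.   ]
```

View pics/c15side.png

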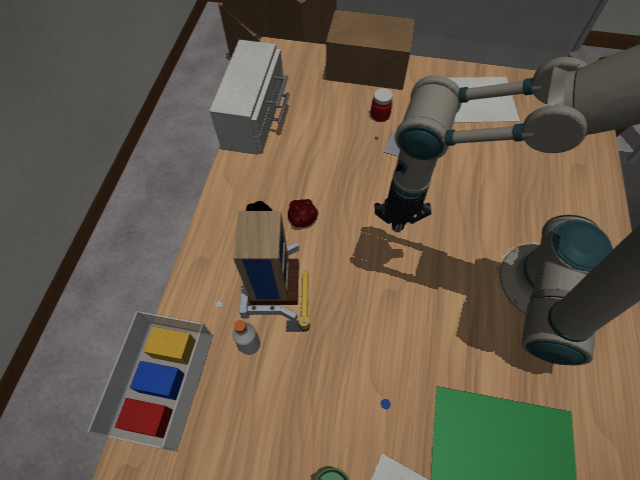

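The picture shows the crate standing upright inside the dock at (262,255). The yellow bar lies shut across the mouth from (305,325) to (305,272), and the arm is clear of everything. The bystanders are where they were.

Run:
```python
from h import *
print(sign_off())
```

```text
the job is handed in; nothing more can be done
None
```

The crate stands fully home in the dock with the keeper bar shut behind it. I handed the job in at about 21.6 s of the 58 s allowed.

**Crate:** I pushed it low on its foot with the back of one open finger. The first push was off-centre to turn it about 9° into line, then I pushed it straight in. At the end the arm stalled against the end stop and the force rose to about 11 N. The last check put it within 1 mm of home, about 1 mm off sideways, yaw within 0.3° and not tilted.

**Keeper:** I swept it shut with the closed fingers until it stalled at its stop. It measures q = +0.006 and −0.013 rad from the two cameras. The network's tip estimates in the dock's frame were (−78, −17) mm and (−80, −25) mm, against an expected (−78, −15).

**Bystanders:** The glue, casts, paint jar and scraper show within measurement noise of where they started. One camera misidentified the red cast in the last check; the other camera placed it where it was. I did not re-measure the brush jar, which the arm stayed away from after the start.

**Tool description disagreed with the cameras:** the fingertips stood about 29 mm (open) and 18 mm (closed) above the reported TCP, not 17 mm ahead of it. Both cameras agreed on the open height and the wrist camera gave the closed one. I worked from the measured tip heights and touched neither bench nor bystander.

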